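Lock a stamping die holder into its frame

TASK

Make up the frame for the foil press: from the slanted rack take the die holder that has a lug on its side and the narrow spacer, and seat both flat and square in the frame's pocket, the holder at the notched end with its lug in the notch and the spacer beside it. Then take the wedge from its wooden stand and drive it down into the last gap, its upright back against the tall end block, until the row is pushed tight against the notched end. Leave the other holder, the one without a lug, in the rack, leave the loose thread spool and the little round anvil where they are, and let go of everything.

Things in the scene. Friction and masses are not known exactly. Their poses are not given: they have to be found in the camera images.
- frame: Aluminium lock-up frame, fixed to the bench, 80 x 126 mm, wall tops at z 24 mm. Origin: bench surface under the pocket's centre; z up, y along the row toward the notched end. Its pocket is 48 mm wide (x +-24) and 87.5 mm long (y +-43.75), floor at z 8 mm. The three parts go in with their x, y, z axes along the frame's.
- notch (a point): In the frame's +y end wall (12 mm thick): floor-level middle of the pocket's end face, frame (0, 43.75, 8) mm. The notch is 18 mm wide (x +-9), right through the wall, open on top. With the row tight the die holder's origin is 25 mm from here (frame y 18.75) and the spacer's 63 mm (frame y -19.25), both at z 8 mm.
- end_block (a point): Foot of the tall end block's inner face at the pocket's -y end, frame (0, -43.75, 8) mm; the block is 20 mm thick, top at z 46 mm. The wedge goes with its back on this face, its origin about 6 mm above this point when the row is tight.
- die_holder: Steel holder with a lug: base 44 (x) x 50 (y) x 22 mm high; lug in the middle of its +y side, 14 wide, 8 out, 22 high; grip on top centre 24 x 24 mm, from z 22 to 48. Origin: centre of the base's underside, z out of its top. About 0.2 kg. Starts on the rack's slope: z 30 degrees from vertical toward the robot side, x up the slope. 2 mm play each side in the pocket.
- spare_holder: Second steel holder, the same but without a lug; starts in the rack and stays there. Origin and axes as die_holder.
- spacer: Steel spacer block 44 (x) x 26 (y) x 24 mm high, with a grip fin on top centre 24 (x) x 10 (y) mm, from z 24 to 50. Origin: centre of the underside, z out of its top; symmetric. About 0.12 kg. Starts on the rack's slope, x up the slope. Slides along the pocket when pushed.
- wedge: Steel wedge 40 mm long (x), 44 high, grip tab on top 24 (x) x 12 mm (y 1 to 13), z 44 to 70. Upright back face at y 0, slanted front: 6 mm thick at the foot, 0.3 mm more per mm of height. Origin: foot of the back face, middle; z up. 0.09 kg. Starts upright in the stand. Faces oiled. Pressed down the gap (5 to 15 N) it slides the blocks, jams when the row is tight and stays by friction.
- rack: Fixed wooden rack, 195 mm wide (y), 75 deep, deck sloping 30 degrees, low edge at -x with a 12 mm lip, 10 mm strips between three bays 64 mm apart. Origin: on the bench under the deck's middle, deck 48 mm high there; z up. Lugged holder, spare holder and spacer lie one in each bay in any order, at y about -68, -4, +60 mm, z 48.
- stand: Fixed wooden wedge stand 64 x 58 x 24 mm; its slot holds the wedge's lower 18 mm loosely. Origin: on the bench under its centre, z up. The wedge's axes lie along the stand's; the wedge's origin is 7 mm to -y and 6 mm up.
- spool: Loose thread spool, 35 mm across, 40 mm high, upright; origin: centre of its underside. To be left where it is.
- anvil: Loose round steel setter anvil, 43 mm across, 18 mm high; origin: centre of its underside. To be left where it is.
Things that resemble listed ones, but are neither listed nor needed, are in the scene too. Leave any green look-alike of the spacer alone.

How it is judged:
By the outcome, as a careful person would: the job done as asked, in the order asked, and still so for the second after the job is handed in, with the robot touching nothing.
It also fails if it takes over 72 s, if anything falls off the work surface, if the arm or the gripper's body presses on something with over 40 N, if the wrist force passes 120 N, or if a joint passes its speed limit or range.

ROBOT

A 6-joint arm with a two-finger parallel gripper is mounted at the origin on a cart in front of the work surface, level with it; the furniture and walls round the work are solid. World frame = base frame: x ahead of the robot, y to its left, z up, the work surface at z = 0. Lengths are in m, angles in degrees, forces in N, time in s.
With the tool pointing down it reaches from about 0.25 to 0.725 m from the base axis. Payload 9.7 kg.
Tool frame: the origin (TCP) lies at the very end of the fingers, on their centre line; the grasp point (between the pads) lies 19 mm behind it (bot.grip_depth is the distance from the TCP to the grasp point, in m); z points along the fingers, y is the direction in which the jaws open and shut (so a half turn about z gives the same grasp; the last joint's range is limited). The gripper opens to 85 mm and grips with 20 to 120 N. Pads are 22 mm wide; open, the fingers measure 114 mm over their backs; the gripper's body (76 mm by 85 mm) begins 54 mm behind the grasp point. The pads swing forward as they close: fully open they stand 13 mm farther back than shut.
Start: joints at [-67.38, 4.979, 10.078, 95.1, 0, 90], TCP at [0.212, -0.508, 0.231] pointing down, gripper open.
Joint ranges: [-179.16, 179.16], [-48.56, 103.87], [-65.8, 70.77], [-126.05, 130.52], [-82.76, 87.17], [-180, 180]. Speed limits (degrees/s): [127.2, 127.2, 147.25, 180, 180, 180].

INTERFACE

Orientations are given as [roll, pitch, yaw] about the fixed x, y, z axes, in that order (R = Rz(yaw) Ry(pitch) Rx(roll)).
In Python, from workcell import telemetry, optics, order, bot gives the robot as it stands. The module is installed in compiled form; this text tells all that it offers.
- The arm moves only by the shell command python3 -m inch 'ROWS' [FORCE]. ROWS is JSON, a list of rows, each a list of 7 numbers: the shift along the tool's x, y, z in m, then the turn, a rotation vector about the tool's x, y, z in rad, then the closure, from 0 (fully open) to 1 (shut). In form: [[tx, ty, tz, rx, ry, rz, grip], ...]. A call has 1 to 12 rows; each row is the pose to reach, as a shift and turn from the pose commanded when the call began, along the tool's axes at that moment; what a row does not reach only later rows make up. A row lasts 1/12 s, in which the tool goes at most 41.7 mm and 7.16 degrees, less where a joint would pass 70% of its speed; a pose out of reach is approached as far as the arm can. A call with a gripper value outside its range is refused whole. The fingers move at their own pace and stop on an object; FORCE is the grip in N (left out, the last holds). Time passes only in rows, so rows that repeat a pose let the fingers close. It gives the time, the measured TCP pose, the force and the opening at its end, in the units of the state.
- telemetry.get_obs(): the state, without advancing time (a new reading comes with each control period).
- optics.camera(name): name is "side" or "top"; returns (picture, depth): 420x560x3 uint8, red, green, blue; 420x560 float32, m along the optical axis (not along the pixel's ray), 0 where there is no reading.
- optics.camera_info(name): a dict with "camera_matrix" (3x3 intrinsics, pixels), "xyz" and "attitude" of the camera in the world. Camera axes: x right, y down, z forward; pixel columns grow to the right and rows downward; lengths in m; the calibration is good to about 2 mm. A picture is of the moment at which its call begins. camera_info takes no time and is no camera call.
- order.job_done(): hands the job in, once; it reports no verdict.
The state is a dict: "time": time; "q": joint angles; "qd": joint speeds; "joint_efforts": joint torques, N m; "ee_pos": TCP position; "tcp_rot": TCP orientation; "wrist_force": force on the tool from outside, world axes, zero at the start; "torque": the same for the moment, N m; "opening": finger opening in m.
Only numpy, scipy, OpenCV 4.12 (cv2) and the standard library are available. Lean on these libraries where they do the work, as an engineer would, in place of code of your own. Each camera call takes 0.05 s, during which the arm holds its last target. There are 200 camera calls.

## Working session

There is one attempt and no reset: what is moved stays moved. The work goes in short steps, Python scripts to look and compute and a shell command to move; the robot and the scene stay as the last step left them, time stands still between calls to the robot, and variables do not carry over. Pictures are saved under pics/ and viewed, about 8 in all and at most 12, crops included, and the job is handed in when it is done.

```bash
mkdir -p pics; cat > h.py <<'E'
import numpy as np, cv2
from scipy.spatial.transform import Rotation as R
from workcell import telemetry, optics, order, bot
def info(n):
    i=optics.camera_info(n); K=np.array(i["camera_matrix"]); return i,K
def snap(n):
    p,d=optics.camera(n); np.savez('/tmp/'+n+'.npz',p=p,d=d); return p,d
E
python3 - <<'E'
from h import *
for n in("top","side"):
    p,d=snap(n); print(optics.camera_info(n)); cv2.imwrite(f'pics/{n}0.png',p[...,::-1])
print(telemetry.get_obs())
E
```

```text
{'camera_matrix': array([[443.50069028,   0.        , 283.36782149],
       [  0.        , 443.50069028, 210.24897593],
       [  0.        ,   0.        ,   1.        ]]), 'xyz': array([0.28909595, 0.00233169, 1.20572459]), 'attitude': array([-167.40058314,    0.36206297,  -94.20645286])}
{'camera_matrix': array([[484.29593989,   0.        , 282.19017655],
       [  0.        , 484.29593989, 211.45063376],
       [  0.        ,   0.        ,   1.        ]]), 'xyz': array([ 0.20216795, -1.10584684,  0.57559021]), 'attitude': array([-114.73711442,    0.63976009,  -16.20957432])}
{'time': 0.1, 'q': array([-6.73791352e+01,  5.00931466e+00,  1.00404467e+01,  9.50983647e+01,
        1.67349563e-03,  9.00003701e+01]), 'qd': array([ 0.07999008, -0.12799346,  0.16528569,  0.12270176,  0.02988143,
        0.0664533 ]), 'joint_efforts': array([ 7.48447255e-04, -5.21562624e+01,  4.65651977e+01,  1.59188843e-02,
       -4.76190871e-05,  1.09718928e-05]), 'ee_pos': array([ 0.21148335, -0.50751346,  0.23065386]), 'tcp_rot': array([-1.79932767e+02, -1.67306017e-03,  2.26204927e+01]), 'wrist_force': array([-0.56132208,  0.092752  , -0.31495983]), 'torque': array([-0.03065607,  0.02929735, -0.04087586]), 'opening': 0.08538804116324232}
```

View pics/top0.png

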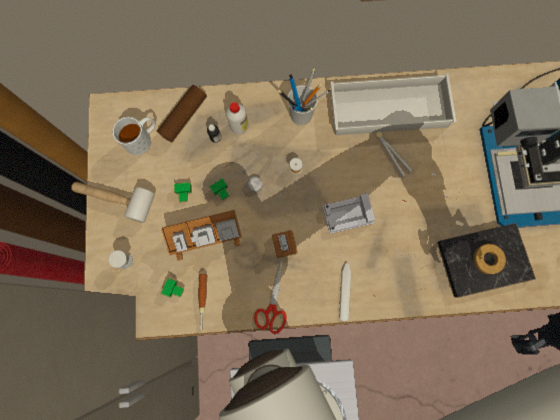

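View pics/side0.png

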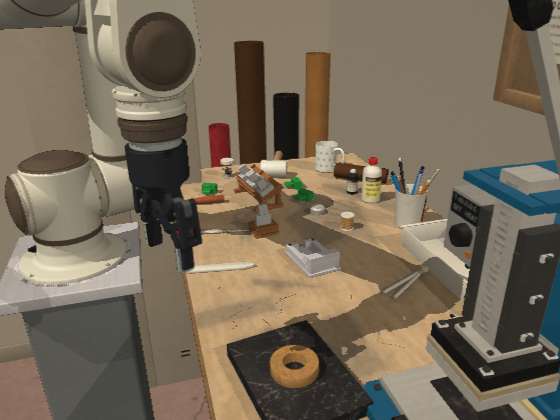

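The top view shows the rack at (202,235), stand with wedge at (284,244), frame at (349,214) with its tall block on the right (370,210), spool (296,165), anvil (255,184), and green look-alikes at (183,190), (220,189), (172,288). Next comes one close crop of all three work areas.

```bash
python3 - <<'E'
from h import *
p=np.load('/tmp/top.npz')['p']; s=np.load('/tmp/side.npz')['p']
z=lambda im,x0,y0,w,h,W,H: cv2.resize(im[y0:y0+h,x0:x0+w],(W,H),interpolation=cv2.INTER_CUBIC)
a=z(p,155,200,100,66,450,297); b=z(p,315,185,70,59,350,297)
c=z(p,265,225,40,40,300,300); d=z(s,225,150,100,60,500,300)
cv2.imwrite('pics/crop1.png',np.vstack([np.hstack([a,b]),np.hstack([c,d])])[...,::-1])
# depth -> world height stats
def world(n):
    z=np.load('/tmp/'+n+'.npz'); d=z['d']; i,K=info(n); v,u=np.mgrid[:420,:560]
    P=np.stack([(u-K[0,2])/K[0,0]*d,(v-K[1,2])/K[1,1]*d,d],-1)
    return P@R.from_euler('xyz',i['attitude'],degrees=True).as_matrix().T+i['xyz'], d
W,d=world('top')
for n,(u,v) in dict(rackL=(180,240),rackM=(203,235),rackR=(228,230),stand=(284,244),frame=(349,214),block=(369,208),spool=(296,165),anvil=(255,184),bench=(320,250)).items(): print(n,W[v,u].round(3),d[v,u])
E
```

```text
rackL [0.482 0.261 0.082] 1.1361502
rackM [0.489 0.2   0.091] 1.1296877
rackR [0.497 0.136 0.092] 1.1309553
stand [ 0.453 -0.004  0.075] 1.1391963
frame [0.289 0.002 1.206] 0.0
block [ 0.537 -0.238  0.047] 1.187414
spool [ 0.673 -0.053  0.044] 1.217557
anvil [0.635 0.064 0.016] 1.2357459
bench [0.289 0.002 1.206] 0.0
```

View pics/crop1.png

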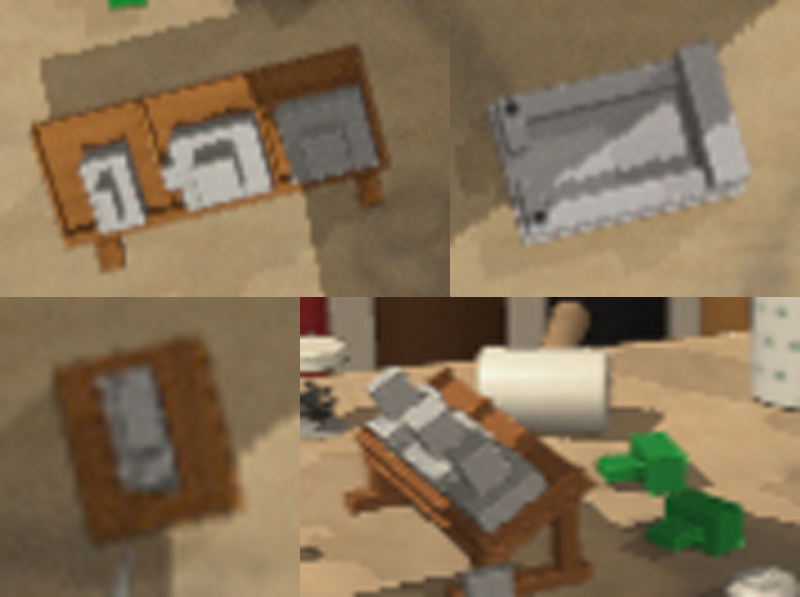

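The choice by description is clear. In the rack, the left bay (180,240) holds the narrow spacer with its fin. The middle bay (203,235) holds the holder with a lug on its left side (about pixel 192,237). The right bay (228,230), in shadow, holds a holder with no lug, which stays. The green spacer look-alikes lie off the rack. The frame's notch is at its left end and its tall block at the right.

```bash
cat >> h.py <<'E'
def world(n,load=True):
    z=np.load('/tmp/'+n+'.npz'); d=z['d']; i,K=info(n); v,u=np.mgrid[:420,:560]
    P=np.stack([(u-K[0,2])/K[0,0]*d,(v-K[1,2])/K[1,1]*d,d],-1)
    W=P@R.from_euler('xyz',i['attitude'],degrees=True).as_matrix().T+i['xyz']; W[d==0]=np.nan; return W,z['p']
def cast(n,uv,h):
    i,K=info(n); uv=np.atleast_2d(uv).astype(float)
    r=np.c_[(uv-K[:2,2])/K[0,0],np.ones(len(uv))]@R.from_euler('xyz',i['attitude'],degrees=True).as_matrix().T
    return i['xyz']+r*((h-i['xyz'][2])/r[:,2])[:,None]
E
python3 - <<'E'
from h import *
W,p=world('top')
hsv=cv2.cvtColor(p,cv2.COLOR_RGB2HSV); 
# bench height
print('bench',np.nanmedian(W[240:260,305:335,2]), np.nanstd(W[240:260,305:335,2]))
# frame: wall tops
m=np.zeros(hsv.shape[:2],bool); m[190:240,320:380]=1
sub=W[m]; z=sub[:,2]
print('frame z hist',np.histogram(z[~np.isnan(z)],bins=np.arange(-.01,.06,.004)))
for lo,hi in((.017,.030),(.038,.055)):
    q=sub[(z>lo)&(z<hi)][:,:2].astype(np.float32); r=cv2.minAreaRect(q*1000); print(lo,len(q),r, np.nanmedian(z[(z>lo)&(z<hi)]))
# colour-mask of frame: low saturation
g=((hsv[...,1]<75)&m).astype(np.uint8); c=max(cv2.findContours(g,0,2)[0],key=cv2.contourArea)
r=cv2.minAreaRect(c); print('frame px',r); b=cv2.boxPoints(r); print(b, cast('top',b,.024).round(4))
# rack plane
m=np.zeros_like(m); m[205:262,160:245]=1
sub=W[m&(hsv[...,1]>140)]; sub=sub[~np.isnan(sub[:,0])]
print('rack pts',len(sub))
from numpy.linalg import svd
for k in range(6):
    c=np.median(sub,0) if k==0 else sub.mean(0); n=svd(sub-c)[2][2]; n*=np.sign(n[2]); e=(sub-c)@n; sub=sub[abs(e)<max(.005,1.5*e.std())]
print('n',n,'tilt',np.degrees(np.arccos(n[2])),'yaw',np.degrees(np.arctan2(-n[1],-n[0])),len(sub),e.std(),c)
E
```

```text
bench -0.0008912476545750447 0.002370263363748155
frame z hist (array([ 31, 515, 887, 326, 391, 106,  30, 144, 247,  67,  18,  10,  19,
       108,  88,   3,   0]), array([-0.01 , -0.006, -0.002,  0.002,  0.006,  0.01 ,  0.014,  0.018,
        0.022,  0.026,  0.03 ,  0.034,  0.038,  0.042,  0.046,  0.05 ,
        0.054,  0.058]))
0.017 469 ((532.3556518554688, -185.1749267578125), (76.56842803955078, 118.3395004272461), 9.140172958374023) 0.023315861998538745
0.038 218 ((539.9358520507812, -234.99789428710938), (75.3997802734375, 20.77278709411621), 9.584467887878418) 0.045392104636042596
frame px ((348.4888000488281, 213.408447265625), (31.309085845947266, 48.424720764160156), 74.87599182128906)
[[321.03067 204.61336]
 [367.7781  191.9789 ]
 [375.94693 222.20354]
 [329.1995  234.838  ]] [[ 0.5611 -0.1135  0.024 ]
 [ 0.5871 -0.2451  0.024 ]
 [ 0.5012 -0.2574  0.024 ]
 [ 0.4761 -0.1278  0.024 ]]
rack pts 1102
n [-0.45568637 -0.07816564  0.88670179] tilt 27.538322484182842 yaw 9.733438669591532 780 0.002175578196020748 [0.51673498 0.22761722 0.0599164 ]
```

```bash
python3 - <<'E'
from h import *
W,p=world('top')
e=cast('top',[[162.3,227.8],[234.6,210],[169.5,254],[241,237]],.067); 
for a,b in((0,1),(2,3)):
    dd=e[a]-e[b]; print('edge yaw',np.degrees(np.arctan2(-dd[0],dd[1])))
hsv=cv2.cvtColor(p,cv2.COLOR_RGB2HSV)
m=np.zeros(p.shape[:2],bool); m[205:262,160:245]=1
og=m&(hsv[...,1]>140); 
for yaw in(8.5,9.5,10.5):
    Rr=(R.from_euler('z',yaw,degrees=True)*R.from_euler('y',-30,degrees=True)).as_matrix()
    Q=W@Rr; zo=Q[og][:,2]; zo=zo[~np.isnan(zo)]; h=np.histogram(zo,bins=np.arange(-.25,-.1,.004))
    dk=h[1][np.argmax(h[0])]+.002; dk=np.median(zo[abs(zo-dk)<.006])
    H=Q[...,2]-dk; g=m&(H>.042)&(H<.056); base=m&(H>.016)&(H<.030)
    print('yaw',yaw,'deck',dk)
    n,l,s,c=cv2.connectedComponentsWithStats(g.astype(np.uint8))
    for i in range(1,n):
        if s[i,4]<15: continue
        q=Q[l==i]; r=cv2.minAreaRect((q[:,:2]*1000).astype(np.float32)); 
        print(s[i,4],c[i].round(1),'H',np.median(H[l==i]).round(4),'min/max',(np.percentile(q[:,:2],[3,97],axis=0)*1000).round(1).tolist(),'ang',r[1],r[2], (Rr@np.r_[q[:,:2].mean(0),dk]).round(4))
# wedge tab
m[:]=0; m[225:265,268:300]=1
for lo,hi in((.068,.085),(.042,.056),(.018,.03)):
    q=W[m&(W[...,2]>lo)&(W[...,2]<hi)]; print('stand',lo,len(q),q.mean(0).round(4),cv2.minAreaRect((q[:,:2]*1000).astype(np.float32)))
E
```

```text
edge yaw 9.950369651039717
edge yaw 9.312495803510927
yaw 8.5 deck -0.2204930093500571
86 [227.1 233.8] H 0.0467 min/max [[469.0, 54.0], [491.4, 76.4]] ang (23.92371940612793, 24.40076446533203) 4.301623821258545 [0.5108 0.1423 0.0492]
90 [202.9 239.8] H 0.0478 min/max [[467.7, 116.7], [490.1, 139.0]] ang (25.50189208984375, 23.734609603881836) 2.0987906455993652 [0.5003 0.2042 0.0485]
43 [178.6 246. ] H 0.0504 min/max [[465.8, 186.3], [488.9, 195.9]] ang (24.053306579589844, 9.895379066467285) 1.040466547012329 [0.4901 0.2663 0.048 ]
yaw 9.5 deck -0.22165998120094757
87 [227.  233.8] H 0.0473 min/max [[469.9, 45.3], [492.5, 67.6]] ang (23.926179885864258, 24.383861541748047) 3.436891794204712 [0.5111 0.1428 0.0487]
91 [202.9 239.7] H 0.0479 min/max [[469.6, 107.9], [492.4, 130.2]] ang (25.245471954345703, 24.510698318481445) 6.206156253814697 [0.5005 0.2046 0.0485]
43 [178.6 246. ] H 0.0499 min/max [[468.6, 177.5], [491.7, 187.3]] ang (24.04916763305664, 9.912333488464355) 0.2090303748846054 [0.4898 0.2667 0.0484]
yaw 10.5 deck -0.22313519185385977
88 [227.  233.8] H 0.0483 min/max [[470.7, 36.6], [493.3, 58.9]] ang (23.928085327148438, 24.365100860595703) 2.572162628173828 [0.5115 0.1435 0.0478]
92 [203.  239.7] H 0.0483 min/max [[471.3, 99.1], [494.1, 121.5]] ang (25.24082374572754, 24.517366409301758) 5.349499702453613 [0.5007 0.205  0.0482]
43 [178.6 246. ] H 0.0498 min/max [[471.3, 168.7], [494.4, 178.5]] ang (9.954341888427734, 24.04478645324707) 89.37763977050781 [0.4897 0.2671 0.0485]
stand 0.068 44 [ 0.461  -0.0028  0.075 ] ((461.4747314453125, -2.7672080993652344), (23.33916664123535, 11.376090049743652), 9.653742790222168)
stand 0.042 59 [ 0.4587 -0.0008  0.0487] ((461.5495300292969, -2.0158748626708984), (40.048858642578125, 18.409320831298828), 8.301329612731934)
stand 0.018 338 [ 0.4609 -0.0058  0.0234] ((462.1216125488281, -4.570180892944336), (64.42098999023438, 53.382381439208984), 8.91523551940918)
```

Depth fits agree with the given sizes: grips 24×24 and 24×10 mm, heights 48 and 50 mm, origins at z about 48 mm, spacing 63 mm, all yaws about 9.5°. Next is a helper that works out tool-axis deltas.

```bash
cat >> h.py <<'E'
YAW=9.6
RR=(R.from_euler('z',YAW,degrees=True)*R.from_euler('y',-30,degrees=True)) # rack part axes
FR=R.from_euler('z',YAW,degrees=True)
def toolrot(obj): # tool x = obj y, tool y = obj x, tool z = -obj z
    return R.from_matrix(obj.as_matrix()@np.array([[0,1,0],[1,0,0],[0,0,-1.]]))
def delta(pos,obj,quiet=False):
    o=telemetry.get_obs(); T=R.from_euler('xyz',o['tcp_rot'],degrees=True)
    t=T.inv().apply(np.array(pos)-o['ee_pos']); w=(T.inv()*toolrot(obj)).as_rotvec()
    print('t',round(o['time'],2),'ee',o['ee_pos'].round(4),o['tcp_rot'].round(2),'F',o['wrist_force'].round(1),'op',round(o['opening'],4)); print(' ROW',t.round(4).tolist(),w.round(4).tolist())
HOLD=np.array([.5005,.2046,.0485]); SPAC=np.array([.4898,.2667,.0484])
E
python3 - <<'E'
from h import *
delta(HOLD+RR.apply([0,0,.094]),RR)
E
```

```text
t 0.1 ee [ 0.2115 -0.5075  0.2307] [-179.93   -0.     22.62] F [-0.6  0.1 -0.3] op 0.0854
 ROW [0.4949, -0.5566, 0.1014] [-0.4427, 0.3504, -1.311]
```

```bash
r='[0.44,-0.49,0.0,-0.4427,0.3504,-1.311,0]'; python3 -m inch '[[0.44,-0.49,0.0,-0.4427,0.3504,-1.311,0],[0.44,-0.49,0.0,-0.4427,0.3504,-1.311,0],[0.44,-0.49,0.0,-0.4427,0.3504,-1.311,0],[0.44,-0.49,0.0,-0.4427,0.3504,-1.311,0],[0.44,-0.49,0.0,-0.4427,0.3504,-1.311,0],[0.44,-0.49,0.0,-0.4427,0.3504,-1.311,0],[0.44,-0.49,0.0,-0.4427,0.3504,-1.311,0],[0.44,-0.49,0.0,-0.4427,0.3504,-1.311,0],[0.44,-0.49,0.0,-0.4427,0.3504,-1.311,0],[0.44,-0.49,0.0,-0.4427,0.3504,-1.311,0],[0.44,-0.49,0.0,-0.4427,0.3504,-1.311,0],[0.44,-0.49,0.0,-0.4427,0.3504,-1.311,0]]'
python3 - <<'E'
from h import *
delta(HOLD+RR.apply([0,0,.094]),RR)
E
```

```text
time: 1.1
ee_pos: [0.3758, -0.0396, 0.231]
tcp_rot: [150.1, 0.0, 99.6]
wrist_force: [7.5, -2.9, 5.1]
opening: 0.0856
t 1.1 ee [ 0.3758 -0.0396  0.231 ] [1.501e+02 1.000e-02 9.956e+01] F [ 7.5 -2.9  5.1] op 0.0856
 ROW [0.2201, 0.0506, 0.1457] [-0.0017, 0.0004, -0.0005]
```

```bash
python3 -m inch '[[0.22,0.05,0.06,0,0,0,0],[0.22,0.05,0.06,0,0,0,0],[0.22,0.05,0.1,0,0,0,0],[0.22,0.05,0.145,0,0,0,0],[0.22,0.05,0.145,0,0,0,0],[0.22,0.05,0.145,0,0,0,0],[0.22,0.05,0.145,0,0,0,0],[0.22,0.05,0.145,0,0,0,0],[0.22,0.05,0.145,0,0,0,0],[0.22,0.05,0.145,0,0,0,0]]'
python3 - <<'E'
from h import *
delta(HOLD+RR.apply([0,0,.024]),RR)
E
```

```text
time: 1.93
ee_pos: [0.4542, 0.1941, 0.1304]
tcp_rot: [150.3, 0.0, 99.3]
wrist_force: [-0.2, 0.2, 0.1]
opening: 0.0859
t 1.93 ee [0.4542 0.1941 0.1304] [150.27   0.    99.3 ] F [-0.2  0.2  0.1] op 0.0859
 ROW [0.0028, 0.0004, 0.0706] [-0.0047, 0.0026, -0.0046]
```

```bash
python3 -m inch '[[0.003,0,0.02,-0.005,0.003,-0.005,0],[0.003,0,0.04,-0.005,0.003,-0.005,0],[0.003,0,0.055,-0.005,0.003,-0.005,0],[0.003,0,0.065,-0.005,0.003,-0.005,0],[0.003,0,0.07,-0.005,0.003,-0.005,0],[0.003,0,0.07,-0.005,0.003,-0.005,0]]' 50 
python3 - <<'E'
from h import *
delta(HOLD+RR.apply([0,0,.024]),RR)
p,d=snap('side'); cv2.imwrite('pics/side1.png',cv2.resize(p[90:240,180:380,::-1],(800,600),interpolation=2))
E
```

```text
time: 2.43
ee_pos: [0.4887, 0.2018, 0.07]
tcp_rot: [149.9, -0.0, 99.5]
wrist_force: [-0.4, -0.7, -0.5]
opening: 0.0852
t 2.43 ee [0.4887 0.2018 0.07  ] [ 1.4991e+02 -4.0000e-02  9.9490e+01] F [-0.4 -0.7 -0.5] op 0.0852
 ROW [0.0008, -0.0003, 0.0006] [0.0015, 0.0004, -0.002]
```

View pics/side1.png

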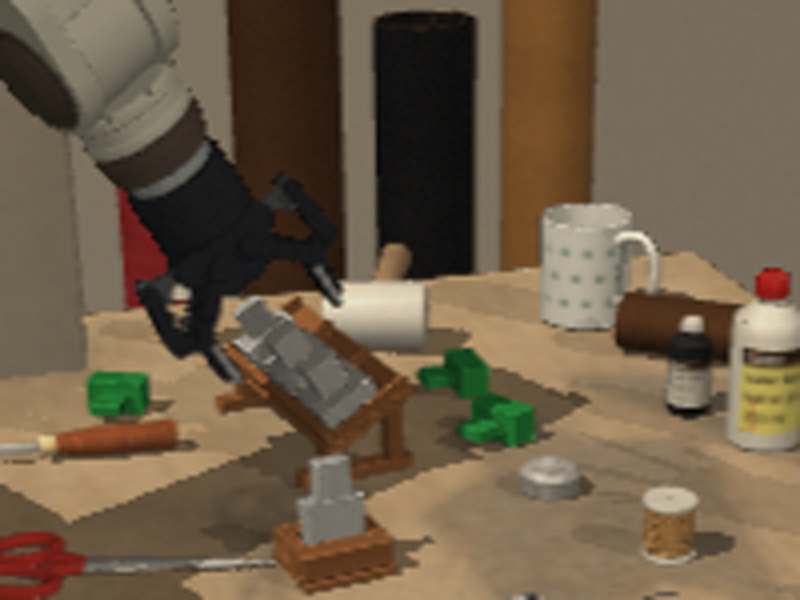

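The fingers (about (225,365) and (325,285) in the crop) straddle the middle holder along the slope. Now closing.

```bash
python3 -m inch '[[0.001,0,0,0,0,0,1],[0.001,0,0,0,0,0,1],[0.001,0,0,0,0,0,1],[0.001,0,0,0,0,0,1],[0.001,0,0,0,0,0,1],[0.001,0,0,0,0,0,1],[0.001,0,0,0,0,0,1],[0.001,0,0,0,0,0,1],[0.001,0,0,0,0,0,1],[0.001,0,0,0,0,0,1]]' 50
```

```text
time: 3.32
ee_pos: [0.4883, 0.204, 0.0705]
tcp_rot: [149.9, -0.1, 99.6]
wrist_force: [-5.8, -0.9, 6.1]
opening: 0.0231
```

```bash
python3 -m inch '[[0,0,-0.005,0,0,0,1],[0,0,-0.015,0,0,0,1],[0,0,-0.03,0,0,0,1],[0,0,-0.05,0,0,0,1],[0,0,-0.07,0,0,0,1],[0,0,-0.08,0,0,0,1],[0,0,-0.08,0,0,0,1]]'
python3 - <<'E'
from h import *
FC=np.array([.530,-.182,0])
print(FC+FR.apply([0,.016,.0]))
delta(FC+FR.apply([0,.016,.13]),FR)
E
```

```text
time: 3.9
ee_pos: [0.4489, 0.1975, 0.142]
tcp_rot: [149.7, -0.1, 99.6]
wrist_force: [0.3, 0.8, -2.5]
opening: 0.0229
[ 0.5273317  -0.16622406  0.        ]
t 3.9 ee [0.4489 0.1975 0.142 ] [ 1.4971e+02 -1.2000e-01  9.9610e+01] F [ 0.3  0.8 -2.5] op 0.0229
 ROW [-0.3717, 0.0087, 0.0181] [0.5287, -0.002, -0.0005]
```

```bash
python3 -m inch '[[0,0.018,-0.03,0,0,0,1],[0,0.035,-0.06,0,0,0,1],[-0.03,0.035,-0.06,0.05,0,0,1],[-0.37,0.044,-0.043,0.528,0,0,1],[-0.37,0.044,-0.043,0.528,0,0,1],[-0.37,0.044,-0.043,0.528,0,0,1],[-0.37,0.044,-0.043,0.528,0,0,1],[-0.37,0.044,-0.043,0.528,0,0,1],[-0.37,0.044,-0.043,0.528,0,0,1],[-0.37,0.044,-0.043,0.528,0,0,1],[-0.37,0.044,-0.043,0.528,0,0,1],[-0.37,0.044,-0.043,0.528,0,0,1]]'
python3 -m inch '[[0,0,0,0,0,0,1],[0,0,0,0,0,0,1]]'
python3 - <<'E'
from h import *
FC=np.array([.530,-.182,0])
delta(FC+FR.apply([0,.016,.13]),FR)
p,d=snap('top'); q,e=snap('side')
a=cv2.resize(p[170:260,300:400],(400,360),interpolation=2);b=cv2.resize(q[170:290,240:373],(400,360),interpolation=2)
cv2.imwrite('pics/hover.png',np.hstack([a,b])[...,::-1])
E
```

```text
time: 4.9
ee_pos: [0.5273, -0.1704, 0.1955]
tcp_rot: [-179.7, -0.0, 99.4]
wrist_force: [-0.1, 0.5, -2.7]
opening: 0.0232
time: 5.07
ee_pos: [0.5265, -0.1654, 0.1968]
tcp_rot: [-179.8, -0.1, 99.5]
wrist_force: [-0.7, 1.3, -1.8]
opening: 0.0231
t 5.07 ee [ 0.5265 -0.1654  0.1968] [-1.7975e+02 -1.1000e-01  9.9490e+01] F [-0.7  1.3 -1.8] op 0.0231
 ROW [-0.001, 0.001, 0.0668] [-0.0043, -0.0019, -0.0019]
```

View pics/hover.png

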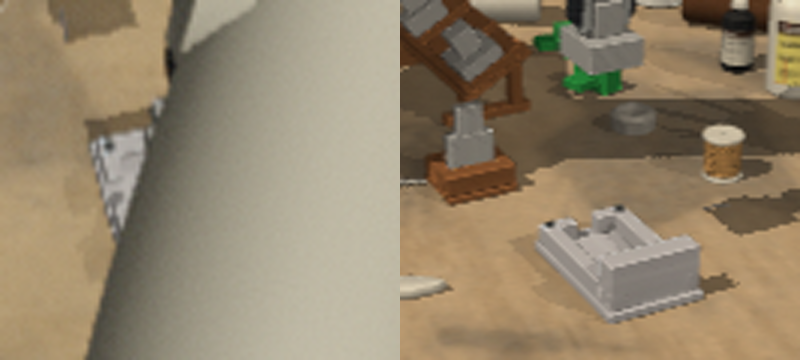

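The top view is blocked by the arm. The side view shows the holder level in the hand at (600,45), and the frame clear below it with its notch at the far end (605,215). I'll measure the frame from the side camera and check that camera's bias against the held holder.

```bash
python3 - <<'E'
from h import *
o=telemetry.get_obs()
for n,f in(('side',None),('top',None)):
    if n=='top': # initial top lost? recompute only from side
        break
    W,p=world(n)
    F0=np.array([.530,-.182,0]); L=(W-F0)@FR.as_matrix()   # local frame coords
    near=(abs(L[...,0])<.06)&(abs(L[...,1])<.08)
    def rng(a,lab): 
        print(lab,len(a), (np.percentile(a,[3,50,97],axis=0)*1000).round(1).tolist())
    rng(L[near&(abs(L[...,2]-.046)<.003)&(L[...,1]<-.035)],'block top')
    a=near&(L[...,2]>.012)&(L[...,2]<.040)
    rng(L[a&(L[...,1]<-.058)],'block outer face (y -63.75)')
    w=near&(abs(L[...,2]-.024)<.003)&(L[...,1]>-.035)&(L[...,1]<.04)
    rng(L[w&(L[...,0]<0)],'left wall top (x -40..-24)'); rng(L[w&(L[...,0]>0)],'right wall top')
    ew=near&(abs(L[...,2]-.024)<.003)&(L[...,1]>.04); rng(L[ew&(L[...,0]<0)],'end wall L'); rng(L[ew&(L[...,0]>0)],'end wall R')
    q=L[w&(L[...,0]>0)]; print('slope right wall deg',np.degrees(np.polyfit(q[:,1],q[:,0],1)[0]))
    # held holder
    H=(W-o['ee_pos'])@FR.as_matrix(); h=(abs(H[...,0])<.035)&(abs(H[...,1])<.04)
    b=h&(H[...,2]<-.005)&(H[...,2]>-.021); rng(H[b&(H[...,1]<-.015)],'holder front (x+-22,y-25)')
    q=H[b&(H[...,1]<-.015)]; print('front yaw',np.degrees(np.polyfit(q[:,0],q[:,1],1)[0]))
    rng(H[h&(abs(H[...,2]+.002)<.003)],'holder top'); rng(H[h&(H[...,2]<-.02)&(H[...,2]>-.04)],'bottom')
E
```

```text
block top 182 [[-34.8, -66.9, 43.2], [1.4, -57.5, 45.0], [36.8, -46.2, 46.8]]
block outer face (y -63.75) 341 [[-35.3, -67.8, 12.7], [-0.4, -64.8, 26.0], [37.9, -61.2, 38.8]]
left wall top (x -40..-24) 102 [[-35.3, -30.6, 21.2], [-29.8, 4.2, 23.3], [-21.2, 37.5, 25.0]]
right wall top 65 [[26.9, -9.5, 21.2], [32.9, 13.2, 23.1], [40.3, 39.3, 25.1]]
end wall L 32 [[-34.6, 40.4, 21.6], [-19.8, 47.5, 23.3], [-7.1, 53.5, 25.6]]
end wall R 35 [[12.7, 40.4, 21.1], [26.4, 46.3, 22.8], [40.9, 52.7, 25.8]]
slope right wall deg -0.2632592793757199
holder front (x+-22,y-25) 152 [[-22.4, -29.9, -20.7], [-3.6, -26.6, -12.4], [20.2, -17.0, -5.4]]
front yaw -4.2193143893801714
holder top 85 [[-20.8, -27.5, -4.9], [-5.7, -14.0, -4.2], [18.8, 16.7, 0.4]]
bottom 76 [[-23.1, -29.4, -26.1], [-15.2, -25.9, -22.6], [18.3, 19.5, -20.2]]
```

```bash
python3 - <<'E'
from h import *
o=telemetry.get_obs(); W,p=world('side')
def fit(q,lab):
    for k in range(5):
        c=np.polyfit(q[:,0],q[:,1],1); e=q[:,1]-np.polyval(c,q[:,0]); q=q[abs(e-np.median(e))<.003]
    print(lab,len(q),'yaw',np.degrees(c[0]).round(2),'y0',(c[1]*1000).round(2),'x',(q[:,0].min()*1000).round(1),(q[:,0].max()*1000).round(1))
H=(W-o['ee_pos'])@FR.as_matrix()
fit(H[(abs(H[...,0])<.03)&(H[...,2]<-.006)&(H[...,2]>-.020)&(H[...,1]<-.02)&(H[...,1]>-.035)],'holder front')
L=(W-[.530,-.182,0])@FR.as_matrix()
fit(L[(abs(L[...,0])<.05)&(L[...,2]>.014)&(L[...,2]<.04)&(L[...,1]<-.058)&(L[...,1]>-.075)],'block outer')
# image-edge x extents: rows crossing holder front and block face, subpixel max-gradient
g=cv2.GaussianBlur(cv2.cvtColor(p,cv2.COLOR_RGB2GRAY),(3,3),0).astype(float)
i,K=info('side'); A=R.from_euler('xyz',i['attitude'],degrees=True).as_matrix()
def proj(P): c=(P-i['xyz'])@A; return c[:2]/c[2]*K[0,0]+K[:2,2]
def edges(org,y,zs,xs,lab):
    out=[]
    for z in zs:
        r=[]
        for x in xs:
            s=np.linspace(-.006,.006,49); uv=np.array([proj(org+FR.apply([x+t,y,z])) for t in s]).astype(np.float32)
            v=cv2.remap(g.astype(np.float32),uv[:,:1],uv[:,1:],1).ravel(); d=abs(np.gradient(cv2.GaussianBlur(v[:,None],(1,9),0).ravel())); r.append((x+s[d.argmax()])*1000)
        out.append(r)
    out=np.array(out); print(lab,np.median(out,0).round(1),'c',np.median(out.mean(1)).round(2),out.std(0).round(1))
edges(o['ee_pos'],-.0265,np.linspace(-.020,-.008,7),(-.022,.022),'holder x')
edges(np.array([.530,-.182,0]),-.065,np.linspace(.028,.042,8),(-.038,.038),'block x')
E
```

```text
holder front 102 yaw -0.76 y0 -27.06 x -22.9 22.5
block outer 285 yaw -0.03 y0 -64.94 x -36.1 39.9
holder x [-21.  21.] c -0.12 [2.1 0.3]
block x [-33.4  40.8] c 2.75 [3.7 1.8]
```

```bash
sed -i 's/^HOLD=.*/&\nFC=np.array([.5320,-.1829,0])/' h.py; python3 - <<'E'
from h import *
delta(FC+FR.apply([0,.018,.058]),FR)
E
```

```text
t 5.17 ee [ 0.5266 -0.1641  0.1978] [-1.7982e+02 -8.0000e-02  9.9630e+01] F [-0.1  1.2 -3.3] op 0.0229
 ROW [-0.0016, 0.0027, 0.1398] [-0.0032, -0.0013, 0.0004]
```

```bash
python3 -m inch '[[-0.0016,0.0027,0.03,-0.003,-0.001,0,1],[-0.0016,0.0027,0.06,-0.003,-0.001,0,1],[-0.0016,0.0027,0.09,-0.003,-0.001,0,1],[-0.0016,0.0027,0.12,-0.003,-0.001,0,1],[-0.0016,0.0027,0.135,-0.003,-0.001,0,1],[-0.0016,0.0027,0.14,-0.003,-0.001,0,1],[-0.0016,0.0027,0.14,-0.003,-0.001,0,1],[-0.0016,0.0027,0.14,-0.003,-0.001,0,1]]'
python3 - <<'E'
from h import *
delta(FC+FR.apply([0,.018,.046]),FR)
q,e=snap('side')
cv2.imwrite('pics/hover2.png',cv2.resize(q[185:285,270:403],(798,600),interpolation=2)[...,::-1])
W,p=world('side'); o=telemetry.get_obs()
H=(W-o['ee_pos'])@FR.as_matrix(); L=(W-FC)@FR.as_matrix()
def rob(q,lab):
    for k in range(5):
        c=np.polyfit(q[:,0],q[:,1],1); e=q[:,1]-np.polyval(c,q[:,0]); q=q[abs(e-np.median(e))<.003]
    x=np.sort(q[:,0])*1000; print(lab,len(q),'yaw',np.degrees(c[0]).round(2),'y0',(c[1]*1000).round(2),'x',x[[0,1,2,3,-4,-3,-2,-1]].round(1),'zmin',(np.percentile(q[:,2],2)*1000).round(1))
rob(H[(abs(H[...,0])<.03)&(H[...,2]<-.006)&(H[...,2]>-.030)&(H[...,1]<-.02)&(H[...,1]>-.033)],'holder front')
rob(L[(abs(L[...,0])<.05)&(L[...,2]>.014)&(L[...,2]<.04)&(L[...,1]<-.058)&(L[...,1]>-.075)],'block')
E
```

```text
time: 5.83
ee_pos: [0.5298, -0.1655, 0.0595]
tcp_rot: [179.9, 0.1, 99.7]
wrist_force: [0.5, 0.8, -2.9]
opening: 0.0231
t 5.83 ee [ 0.5298 -0.1655  0.0595] [1.799e+02 5.000e-02 9.965e+01] F [ 0.5  0.8 -2.9] op 0.0231
 ROW [0.0005, -0.0007, 0.0135] [0.0017, 0.0009, 0.0009]
holder front 129 yaw -0.51 y0 -26.09 x [-23.6 -22.5 -22.4 -22.2  21.5  21.8  21.9  22.2] zmin -25.3
block 298 yaw -0.89 y0 -63.69 x [-38.6 -37.3 -37.3 -37.   37.5  38.2  38.3  38.3] zmin 14.2
```

View pics/hover2.png

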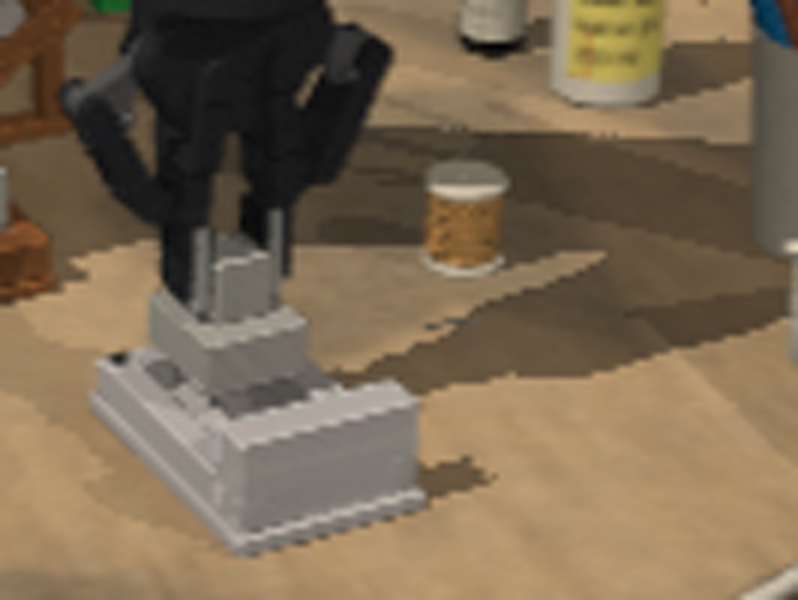

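The held holder sits over the pocket, centred to within about 0.5 mm in x, with its far side at the notched end. Lowering in steps.

```bash
python3 -m inch '[[0.0005,0,0.005,0,0,0,1],[0.0005,0,0.009,0,0,0,1],[0.0005,0,0.012,0,0,0,1],[0.0005,0,0.015,0,0,0,1],[0.0005,0,0.015,0,0,0,1]]'
```

```text
time: 6.3
ee_pos: [0.5288, -0.1656, 0.0424]
tcp_rot: [-180.0, -0.0, 99.6]
wrist_force: [0.5, -0.4, -2.4]
opening: 0.0232
```

```bash
python3 -m inch '[[0,0,0.002,0,0,0,1],[0,0,0.004,0,0,0,1],[0,0,0.006,0,0,0,1],[0,0,0.007,0,0,0,1],[0,0,0.007,0,0,0,1]]'
```

```text
time: 6.72
ee_pos: [0.5289, -0.1656, 0.0358]
tcp_rot: [-180.0, 0.0, 99.6]
wrist_force: [0.0, 0.4, -2.6]
opening: 0.0229
```

```bash
python3 -m inch '[[0,0,0.001,0,0,0,1],[0,0,0.002,0,0,0,1],[0,0,0.003,0,0,0,1],[0,0,0.0035,0,0,0,1],[0,0,0.0035,0,0,0,1]]'
```

```text
time: 7.13
ee_pos: [0.5292, -0.1656, 0.0334]
tcp_rot: [180.0, 0.0, 99.6]
wrist_force: [-2.8, 0.8, 4.6]
opening: 0.0231
```

```bash
python3 -m inch '[[0.001,0,-0.0005,0,0,0,1],[0.002,0,-0.0005,0,0,0,1],[0.0025,0,-0.0005,0,0,0,1],[0.0025,0,-0.0005,0,0,0,1]]'
```

```text
time: 7.47
ee_pos: [0.529, -0.1634, 0.0334]
tcp_rot: [180.0, 0.1, 99.6]
wrist_force: [-0.2, -1.2, 1.1]
opening: 0.0233
```

```bash
python3 -m inch '[[0.0007,0,0,0,0,0,1],[0.0014,0,0,0,0,0,1],[0.002,0,0,0,0,0,1],[0.002,0,0,0,0,0,1]]'
```

```text
time: 7.8
ee_pos: [0.5289, -0.1626, 0.0336]
tcp_rot: [180.0, 0.2, 99.5]
wrist_force: [1.4, -8.4, -0.2]
opening: 0.0229
```

```bash
python3 -m inch '[[-0.001,0,0,0,0,0,1],[-0.001,0,0,0,0,0,0.5],[-0.001,0,0,0,0,0,0],[-0.001,0,0,0,0,0,0],[-0.001,0,0,0,0,0,0],[-0.001,0,0,0,0,0,0],[-0.001,0,0,0,0,0,0],[-0.001,0,-0.02,0,0,0,0],[-0.001,0,-0.05,0,0,0,0],[-0.001,0,-0.09,0,0,0,0],[-0.001,0,-0.13,0,0,0,0],[-0.001,0,-0.16,0,0,0,0]]'
python3 - <<'E'
from h import *
delta(SPAC+RR.apply([0,0,.110]),RR)
q,e=snap('side'); cv2.imwrite('pics/seat1.png',cv2.resize(q[195:285,280:400],(800,600),interpolation=2)[...,::-1])
E
```

```text
time: 8.8
ee_pos: [0.5286, -0.1621, 0.1965]
tcp_rot: [179.9, 0.1, 99.6]
wrist_force: [0.5, -0.8, 0.1]
opening: 0.0856
t 8.8 ee [ 0.5286 -0.1621  0.1965] [1.7986e+02 7.0000e-02 9.9590e+01] F [ 0.5 -0.8  0.1] op 0.0856
 ROW [0.4294, -0.022, 0.0523] [-0.5212, 0.0012, 0.0001]
```

View pics/seat1.png

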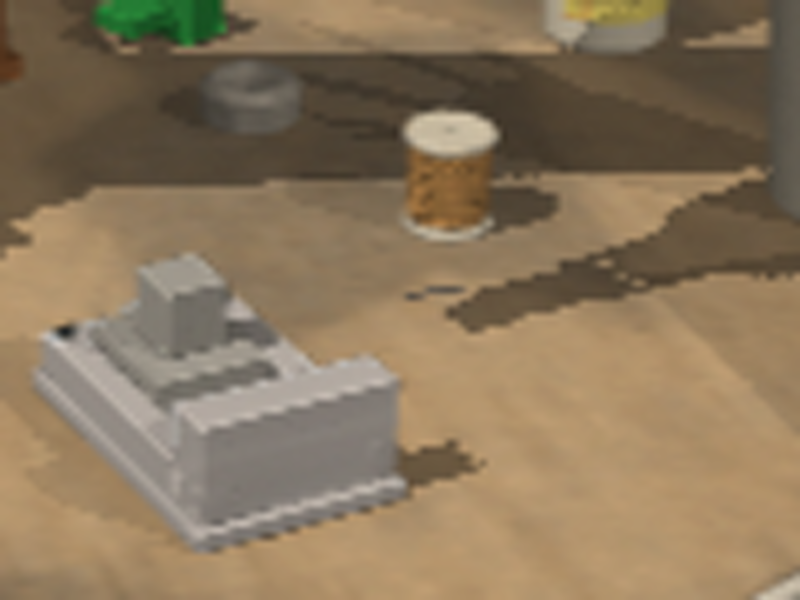

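The holder is down flat in the pocket at the notched end (crop (200,330)). Next the spacer.

```bash
python3 -m inch '[[0.43,-0.022,0.0,-0.52,0,0,0],[0.43,-0.022,0.0,-0.52,0,0,0],[0.43,-0.022,0.0,-0.52,0,0,0],[0.43,-0.022,0.0,-0.52,0,0,0],[0.43,-0.022,0.0,-0.52,0,0,0],[0.43,-0.022,0.0,-0.52,0,0,0],[0.43,-0.022,0.0,-0.52,0,0,0],[0.43,-0.022,0.0,-0.52,0,0,0],[0.43,-0.022,0.02,-0.52,0,0,0],[0.43,-0.022,0.05,-0.52,0,0,0],[0.43,-0.022,0.05,-0.52,0,0,0],[0.43,-0.022,0.05,-0.52,0,0,0]]'
python3 -m inch '[[0,0,0,0,0,0,0],[0,0,0,0,0,0,0]]'
python3 - <<'E'
from h import *
delta(SPAC+RR.apply([0,0,.027]),RR)
E
```

```text
time: 9.85
ee_pos: [0.4334, 0.2611, 0.1413]
tcp_rot: [150.2, 0.0, 99.7]
wrist_force: [-0.4, -0.3, 0.1]
opening: 0.0852
time: 10.02
ee_pos: [0.4343, 0.2591, 0.1421]
tcp_rot: [150.3, 0.1, 99.8]
wrist_force: [-0.1, -0.6, 0.3]
opening: 0.0854
t 10.02 ee [0.4343 0.2591 0.1421] [1.5029e+02 7.0000e-02 9.9760e+01] F [-0.1 -0.6  0.3] op 0.0854
 ROW [-0.0018, 0.0021, 0.0821] [-0.0051, -0.0003, 0.003]
```

```bash
python3 -m inch '[[-0.002,0.002,0.03,-0.005,0,0.003,0],[-0.002,0.002,0.055,-0.005,0,0.003,0],[-0.002,0.002,0.07,-0.005,0,0.003,0],[-0.002,0.002,0.08,-0.005,0,0.003,0],[-0.002,0.002,0.082,-0.005,0,0.003,0],[-0.002,0.002,0.082,-0.005,0,0.003,0.3],[-0.002,0.002,0.082,-0.005,0,0.003,1],[-0.002,0.002,0.082,-0.005,0,0.003,1],[-0.002,0.002,0.082,-0.005,0,0.003,1],[-0.002,0.002,0.082,-0.005,0,0.003,1],[-0.002,0.002,0.082,-0.005,0,0.003,1],[-0.002,0.002,0.082,-0.005,0,0.003,1]]' 50
python3 -m inch '[[0,0,0,0,0,0,1],[0,0,0,0,0,0,1],[0,0,0,0,0,0,1]]'
```

```text
time: 11.02
ee_pos: [0.4774, 0.2635, 0.0738]
tcp_rot: [149.9, -0.1, 99.5]
wrist_force: [-6.0, -2.5, 6.3]
opening: 0.0225
time: 11.27
ee_pos: [0.4774, 0.2635, 0.0738]
tcp_rot: [149.9, -0.1, 99.5]
wrist_force: [-6.2, -3.1, 6.0]
opening: 0.0225
```

```bash
python3 -m inch '[[0,0,-0.005,0,0,0,1],[0,0,-0.015,0,0,0,1],[0,0,-0.03,0,0,0,1],[0,0,-0.05,0,0,0,1],[0,0,-0.07,0,0,0,1],[0,0.02,-0.1,0,0,0,1],[0,0.035,-0.12,0,0,0,1],[0,0.035,-0.12,0,0,0,1]]'
python3 - <<'E'
from h import *
delta(FC+FR.apply([0,-.024,.20]),FR)
E
```

```text
time: 11.93
ee_pos: [0.4495, 0.2595, 0.2019]
tcp_rot: [149.4, -0.3, 99.4]
wrist_force: [0.6, -0.3, -0.7]
opening: 0.0226
t 11.93 ee [0.4495 0.2595 0.2019] [149.42  -0.32  99.44] F [ 0.6 -0.3 -0.7] op 0.0226
 ROW [-0.4739, 0.008, 0.0039] [0.5338, -0.0046, -0.0041]
```

```bash
python3 -m inch '[[-0.474,0.008,0.004,0.534,-0.005,-0.004,1],[-0.474,0.008,0.004,0.534,-0.005,-0.004,1],[-0.474,0.008,0.004,0.534,-0.005,-0.004,1],[-0.474,0.008,0.004,0.534,-0.005,-0.004,1],[-0.474,0.008,0.004,0.534,-0.005,-0.004,1],[-0.474,0.008,0.004,0.534,-0.005,-0.004,1],[-0.474,0.008,0.004,0.534,-0.005,-0.004,1],[-0.474,0.008,0.004,0.534,-0.005,-0.004,1],[-0.474,0.008,0.004,0.534,-0.005,-0.004,1],[-0.474,0.008,0.004,0.534,-0.005,-0.004,1],[-0.474,0.008,0.004,0.534,-0.005,-0.004,1],[-0.474,0.008,0.004,0.534,-0.005,-0.004,1]]'
python3 -m inch '[[0,0,0,0,0,0,1],[0,0,0,0,0,0,1],[0,0,0,0,0,0,1]]'
python3 - <<'E'
from h import *
delta(FC+FR.apply([0,-.024,.070]),FR)
E
```

```text
time: 12.93
ee_pos: [0.5343, -0.2122, 0.1937]
tcp_rot: [-179.5, 0.3, 99.4]
wrist_force: [0.1, 0.2, -2.4]
opening: 0.0227
time: 13.18
ee_pos: [0.5343, -0.2071, 0.1943]
tcp_rot: [-179.5, 0.2, 99.6]
wrist_force: [0.3, 1.3, -1.4]
opening: 0.0228
t 13.18 ee [ 0.5343 -0.2071  0.1943] [-179.48    0.23   99.6 ] F [ 0.3  1.3 -1.4] op 0.0228
 ROW [0.0008, 0.0029, 0.1243] [-0.009, 0.0041, -0.0001]
```

```bash
python3 -m inch '[[0.0008,0.003,0.03,-0.009,0.004,0,1],[0.0008,0.003,0.06,-0.009,0.004,0,1],[0.0008,0.003,0.09,-0.009,0.004,0,1],[0.0008,0.003,0.11,-0.009,0.004,0,1],[0.0008,0.003,0.115,-0.009,0.004,0,1],[0.0008,0.003,0.115,-0.009,0.004,0,1],[0.0008,0.003,0.115,-0.009,0.004,0,1]]'
python3 - <<'E'
from h import *
delta(FC+FR.apply([0,-.024,.046]),FR)
q,e=snap('side')
cv2.imwrite('pics/hover3.png',cv2.resize(q[185:285,270:403],(798,600),interpolation=2)[...,::-1])
W,p=world('side'); o=telemetry.get_obs()
H=(W-o['ee_pos'])@FR.as_matrix(); L=(W-FC)@FR.as_matrix()
def rob(q,lab):
    for k in range(5):
        c=np.polyfit(q[:,0],q[:,1],1); e=q[:,1]-np.polyval(c,q[:,0]); q=q[abs(e-np.median(e))<.003]
    x=np.sort(q[:,0])*1000; print(lab,len(q),'yaw',np.degrees(c[0]).round(2),'y0',(c[1]*1000).round(2),'x',x[[0,1,2,3,-4,-3,-2,-1]].round(1),'z',(np.percentile(q[:,2],[2,98])*1000).round(1))
rob(H[(abs(H[...,0])<.03)&(H[...,2]<-.004)&(H[...,2]>-.034)&(H[...,1]<-.006)&(H[...,1]>-.022)],'spacer front')
rob(L[(abs(L[...,0])<.05)&(L[...,2]>.014)&(L[...,2]<.04)&(L[...,1]<-.058)&(L[...,1]>-.075)],'block')
E
```

```text
time: 13.77
ee_pos: [0.5369, -0.2066, 0.0807]
tcp_rot: [179.9, 0.1, 99.6]
wrist_force: [0.7, 0.1, -1.3]
opening: 0.0226
t 13.77 ee [ 0.5369 -0.2066  0.0807] [1.7992e+02 6.0000e-02 9.9650e+01] F [ 0.7  0.1 -1.3] op 0.0226
 ROW [0.0002, -0.0009, 0.0347] [0.0014, 0.0011, 0.0008]
spacer front 172 yaw 0.27 y0 -11.04 x [-23.9 -23.  -22.9 -22.4  21.   21.1  21.2  21.9] z [-29.1  -4.9]
block 306 yaw -0.58 y0 -63.73 x [-38.7 -37.7 -37.5 -37.5  37.9  38.1  38.2  38.8] z [14.6 39.3]
```

View pics/hover3.png

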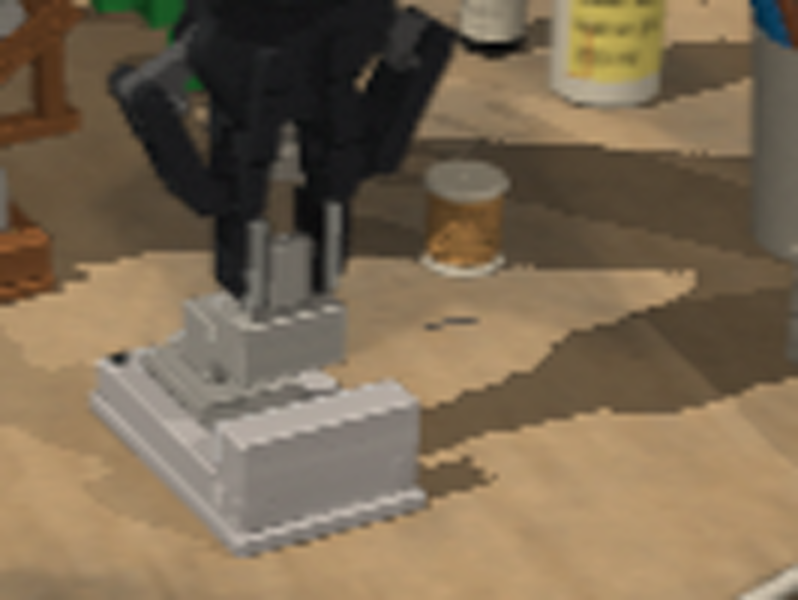

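The spacer hangs level over the pocket; it sits about 2 mm toward +y in the hand, so I shift −3.5 mm in y before lowering.

```bash
python3 -m inch '[[-0.0035,0,0.005,0,0,0,1],[-0.0035,0,0.014,0,0,0,1],[-0.0035,0,0.022,0,0,0,1],[-0.0035,0,0.028,0,0,0,1],[-0.0035,0,0.033,0,0,0,1],[-0.0035,0,0.036,0,0,0,1],[-0.0035,0,0.036,0,0,0,1]]'
```

```text
time: 14.4
ee_pos: [0.5365, -0.2106, 0.0421]
tcp_rot: [-179.9, -0.0, 99.6]
wrist_force: [-0.3, 0.7, -1.9]
opening: 0.0229
```

```bash
python3 -m inch '[[0,0,0.002,0,0,0,1],[0,0,0.004,0,0,0,1],[0,0,0.005,0,0,0,1],[0,0,0.006,0,0,0,1],[0,0,0.006,0,0,0,1]]'
```

```text
time: 14.82
ee_pos: [0.537, -0.2108, 0.0371]
tcp_rot: [180.0, 0.0, 99.6]
wrist_force: [0.9, 0.8, -1.9]
opening: 0.0228
```

```bash
python3 -m inch '[[0,0,0.001,0,0,0,1],[0,0,0.002,0,0,0,1],[0,0,0.0025,0,0,0,1],[0,0,0.0025,0,0,0,1]]'
```

```text
time: 15.15
ee_pos: [0.5372, -0.2109, 0.0366]
tcp_rot: [179.9, 0.1, 99.6]
wrist_force: [-6.0, 2.3, 12.6]
opening: 0.0225
```

```bash
python3 -m inch '[[0,0,-0.0015,0,0,0,1],[0.001,0,-0.0015,0,0,0,1],[0.002,0,-0.0015,0,0,0,1],[0.003,0,-0.0015,0,0,0,1],[0.004,0,-0.0015,0,0,0,1],[0.0045,0,-0.0015,0,0,0,1]]'
```

```text
time: 15.65
ee_pos: [0.5366, -0.2066, 0.0366]
tcp_rot: [179.9, 0.1, 99.6]
wrist_force: [0.4, -2.2, 8.5]
opening: 0.0228
```

```bash
python3 -m inch '[[0.0005,0,0,0,0,0,1],[0.001,0,0,0,0,0,1],[0.0015,0,0,0,0,0,1],[0.002,0,0,0,0,0,1],[0.002,0,0,0,0,0,1]]'
```

```text
time: 16.07
ee_pos: [0.5363, -0.2046, 0.0366]
tcp_rot: [179.9, 0.1, 99.6]
wrist_force: [0.7, -2.5, 4.4]
opening: 0.0223
```

```bash
python3 -m inch '[[0.0005,0,0,0,0,0,1],[0.001,0,0,0,0,0,1],[0.0015,0,0,0,0,0,1],[0.002,0,0,0,0,0,1],[0.002,0,0,0,0,0,1]]'
```

```text
time: 16.48
ee_pos: [0.536, -0.2031, 0.0366]
tcp_rot: [179.9, 0.1, 99.6]
wrist_force: [0.4, -5.4, 5.0]
opening: 0.0229
```

```bash
python3 -m inch '[[0.0005,0,0,0,0,0,1],[0.001,0,0,0,0,0,1],[0.0013,0,0,0,0,0,1],[0.0013,0,0,0,0,0,1]]'
```

```text
time: 16.82
ee_pos: [0.536, -0.2029, 0.0367]
tcp_rot: [179.9, 0.3, 99.5]
wrist_force: [0.5, -11.8, 4.7]
opening: 0.0227
```

```bash
python3 -m inch '[[-0.001,0,0,0,0,0,1],[-0.001,0,0,0,0,0,0.5],[-0.001,0,0,0,0,0,0],[-0.001,0,0,0,0,0,0],[-0.001,0,0,0,0,0,0],[-0.001,0,0,0,0,0,0],[-0.001,0,0,0,0,0,0],[-0.001,0,-0.02,0,0,0,0],[-0.001,0,-0.05,0,0,0,0],[-0.001,0,-0.09,0,0,0,0],[-0.001,0,-0.12,0,0,0,0],[-0.001,0,-0.12,0,0,0,0]]'
python3 - <<'E'
from h import *
delta([.461,-.0028,.13],FR)
E
```

```text
time: 17.82
ee_pos: [0.5376, -0.2027, 0.1633]
tcp_rot: [179.5, 0.3, 99.6]
wrist_force: [-0.1, -0.5, 0.0]
opening: 0.0853
t 17.82 ee [ 0.5376 -0.2027  0.1633] [179.53   0.28  99.58] F [-0.1 -0.5  0. ] op 0.0853
 ROW [0.2101, -0.0425, 0.0319] [0.0082, 0.005, -0.0003]
```

```bash
python3 -m inch '[[0.21,-0.0425,0.0,0.008,0.005,0,0],[0.21,-0.0425,0.0,0.008,0.005,0,0],[0.21,-0.0425,0.0,0.008,0.005,0,0],[0.21,-0.0425,0.0,0.008,0.005,0,0],[0.21,-0.0425,0.02,0.008,0.005,0,0],[0.21,-0.0425,0.032,0.008,0.005,0,0],[0.21,-0.0425,0.032,0.008,0.005,0,0],[0.21,-0.0425,0.032,0.008,0.005,0,0],[0.21,-0.0425,0.032,0.008,0.005,0,0]]'
python3 - <<'E'
from h import *
delta([.461,-.0028,.055],FR)
q,e=snap('side'); cv2.imwrite('pics/w0.png',np.hstack([cv2.resize(q[150:240,215:305],(400,400),interpolation=2),cv2.resize(q[205:275,295:365],(400,400),interpolation=2)])[...,::-1])
E
```

```text
time: 18.57
ee_pos: [0.4592, -0.0026, 0.1248]
tcp_rot: [-179.6, -0.2, 99.6]
wrist_force: [0.7, -0.8, 0.4]
opening: 0.0853
t 18.57 ee [ 0.4592 -0.0026  0.1248] [-179.6    -0.24   99.56] F [ 0.7 -0.8  0.4] op 0.0853
 ROW [-0.0007, 0.0022, 0.0698] [-0.007, -0.0042, -0.0007]
```

View pics/w0.png

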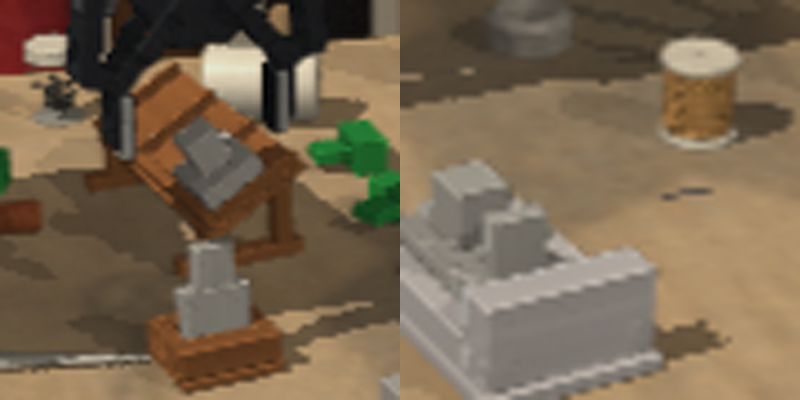

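Both blocks look seated, and the spare holder is alone in the rack. The open fingers straddle the wedge tab at (213,265). Grasping it now.

```bash
python3 -m inch '[[-0.001,0.002,0.02,-0.007,-0.004,0,0],[-0.001,0.002,0.04,-0.007,-0.004,0,0],[-0.001,0.002,0.06,-0.007,-0.004,0,0],[-0.001,0.002,0.07,-0.007,-0.004,0,0],[-0.001,0.002,0.0705,-0.007,-0.004,0,0],[-0.001,0.002,0.0705,-0.007,-0.004,0,0.3],[-0.001,0.002,0.0705,-0.007,-0.004,0,1],[-0.001,0.002,0.0705,-0.007,-0.004,0,1],[-0.001,0.002,0.0705,-0.007,-0.004,0,1],[-0.001,0.002,0.0705,-0.007,-0.004,0,1],[-0.001,0.002,0.0705,-0.007,-0.004,0,1],[-0.001,0.002,0.0705,-0.007,-0.004,0,1]]' 60
python3 -m inch '[[0,0,0,0,0,0,1],[0,0,0,0,0,0,1],[0,0,0,0,0,0,1]]' 60
```

```text
time: 19.62
ee_pos: [0.4606, -0.0025, 0.0543]
tcp_rot: [180.0, -0.0, 99.6]
wrist_force: [-1.6, 0.7, 4.7]
opening: 0.0223
time: 19.87
ee_pos: [0.4606, -0.0025, 0.0543]
tcp_rot: [180.0, -0.0, 99.6]
wrist_force: [0.2, -0.4, 5.6]
opening: 0.0222
```

```bash
python3 -m inch '[[0,0,-0.01,0,0,0,1],[0,0,-0.02,0,0,0,1],[0,0,-0.04,0,0,0,1],[0,0,-0.07,0,0,0,1],[0,0,-0.1,0,0,0,1],[0,0,-0.115,0,0,0,1],[0,0,-0.115,0,0,0,1]]'
python3 - <<'E'
from h import *
delta(FC+FR.apply([0.0003,-.0345,.165]),FR)
E
```

```text
time: 20.45
ee_pos: [0.4617, -0.0025, 0.1732]
tcp_rot: [179.7, 0.0, 99.6]
wrist_force: [0.4, 0.8, -0.3]
opening: 0.0223
t 20.45 ee [ 0.4617 -0.0025  0.1732] [1.7972e+02 3.0000e-02 9.9580e+01] F [ 0.4  0.8 -0.3] op 0.0223
 ROW [-0.2241, 0.0396, 0.0085] [0.0049, 0.0005, -0.0004]
```

```bash
python3 -m inch '[[-0.224,0.04,0.008,0.005,0,0,1],[-0.224,0.04,0.008,0.005,0,0,1],[-0.224,0.04,0.008,0.005,0,0,1],[-0.224,0.04,0.008,0.005,0,0,1],[-0.224,0.04,0.008,0.005,0,0,1],[-0.224,0.04,0.008,0.005,0,0,1],[-0.224,0.04,0.03,0.005,0,0,1],[-0.224,0.04,0.05,0.005,0,0,1],[-0.224,0.04,0.06,0.005,0,0,1],[-0.224,0.04,0.06,0.005,0,0,1],[-0.224,0.04,0.06,0.005,0,0,1]]'
cat > wm.py <<'E'
from h import *
import sys
delta(FC+FR.apply([0.0003,-.0345,.11]),FR)
q,e=snap('side')
cv2.imwrite('pics/%s.png'%sys.argv[1],cv2.resize(q[195:280,285:398],(798,600),interpolation=2)[...,::-1])
W,p=world('side'); o=telemetry.get_obs()
H=(W-o['ee_pos'])@FR.as_matrix(); L=(W-FC)@FR.as_matrix()
def rob(q,lab):
    for k in range(5):
        c=np.polyfit(q[:,0],q[:,1],1); e=q[:,1]-np.polyval(c,q[:,0]); q=q[abs(e-np.median(e))<.003]
    x=np.sort(q[:,0])*1000; print(lab,len(q),'yaw',np.degrees(c[0]).round(2),'y0',(c[1]*1000).round(2),'x',x[[0,1,2,3,-4,-3,-2,-1]].round(1),'z',(np.percentile(q[:,2],[2,98])*1000).round(1)); return q
a=rob(H[(abs(H[...,0])<.03)&(H[...,2]<-.004)&(H[...,2]>-.055)&(H[...,1]<0.0)&(H[...,1]>-.016)&(L[...,2]>.048)],'wedge back')
print('back pitch',np.degrees(np.polyfit(a[:,2],a[:,1],1)[0]).round(2))
rob(L[(abs(L[...,0])<.05)&(L[...,2]>.014)&(L[...,2]<.04)&(L[...,1]<-.058)&(L[...,1]>-.075)],'block')
E
python3 wm.py w1
```

```text
time: 21.37
ee_pos: [0.5366, -0.2163, 0.1083]
tcp_rot: [-179.6, -0.1, 99.6]
wrist_force: [0.8, -0.4, -1.0]
opening: 0.0226
t 21.37 ee [ 0.5366 -0.2163  0.1083] [-1.7961e+02 -7.0000e-02  9.9600e+01] F [ 0.8 -0.4 -1. ] op 0.0226
 ROW [-0.0008, 0.0014, -0.0017] [-0.0068, -0.0012, -0.0]
wedge back 288 yaw -2.13 y0 -9.89 x [-21.3 -20.9 -20.9 -20.2  19.8  20.1  20.2  20.4] z [-48.3  -5. ]
back pitch 2.23
block 295 yaw -0.56 y0 -63.75 x [-38.  -37.9 -37.6 -37.3  37.7  38.1  38.5  38.6] z [14.8 39.5]
```

View pics/w1.png

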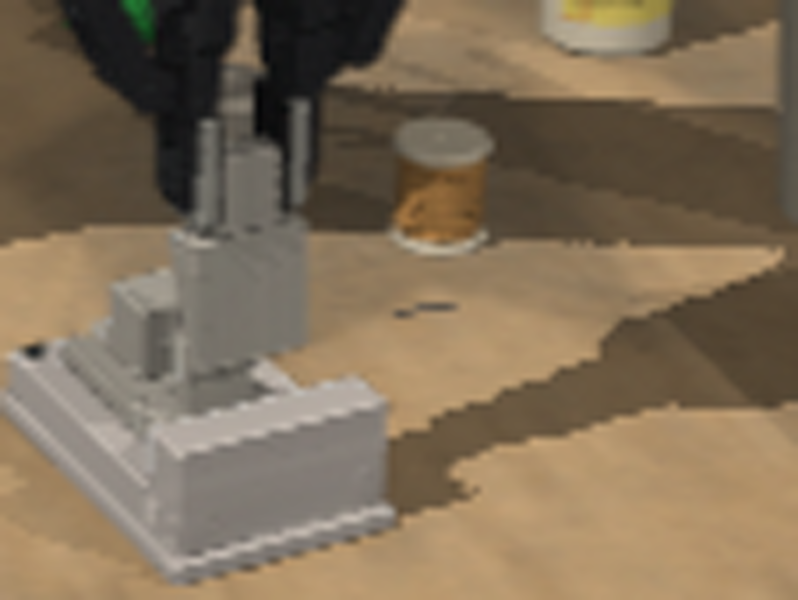

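The wedge hangs between the spacer fin and the block. Its back is at about frame y −43.6 (foot slightly less), so I shift +2.5 mm to clear the block's top and trim yaw by 1°.

```bash
python3 -m inch '[[0.0025,0.001,0,-0.006,0,-0.015,1],[0.0025,0.001,0.008,-0.006,0,-0.015,1],[0.0025,0.001,0.016,-0.006,0,-0.015,1],[0.0025,0.001,0.022,-0.006,0,-0.015,1],[0.0025,0.001,0.022,-0.006,0,-0.015,1]]'
```

```text
time: 21.83
ee_pos: [0.5366, -0.2137, 0.0845]
tcp_rot: [-179.9, -0.1, 100.4]
wrist_force: [0.4, -1.0, -1.4]
opening: 0.0223
```

```bash
python3 -m inch '[[0,0,0.003,0,0,0,1],[0,0,0.006,0,0,0,1],[0,0,0.008,0,0,0,1],[0,0,0.008,0,0,0,1]]'
```

```text
time: 22.17
ee_pos: [0.5373, -0.2141, 0.0779]
tcp_rot: [-180.0, -0.0, 100.4]
wrist_force: [-0.2, 0.1, -0.7]
opening: 0.0226
```

```bash
python3 -m inch '[[0,0,0.002,0,0,0,1],[0,0,0.004,0,0,0,1],[0,0,0.006,0,0,0,1],[0,0,0.006,0,0,0,1]]'
```

```text
time: 22.5
ee_pos: [0.5372, -0.214, 0.0719]
tcp_rot: [-180.0, -0.0, 100.4]
wrist_force: [0.2, -0.3, -1.2]
opening: 0.0227
```

```bash
python3 -m inch '[[-0.0005,0,0,0,0,0,1],[-0.001,0,0.001,0,0,0,1],[-0.0015,0,0.002,0,0,0,1],[-0.002,0,0.003,0,0,0,1],[-0.002,0,0.003,0,0,0,1]]'
```

```text
time: 22.92
ee_pos: [0.5378, -0.2155, 0.0692]
tcp_rot: [180.0, -0.1, 100.5]
wrist_force: [-0.8, 4.7, -0.1]
opening: 0.0227
```

```bash
python3 -m inch '[[0.0003,0,0.001,0,0,0,1],[0.0003,0,0.002,0,0,0,1],[0.0003,0,0.003,0,0,0,1],[0.0003,0,0.004,0,0,0,1],[0.0003,0,0.005,0,0,0,1],[0.0003,0,0.005,0,0,0,1]]'
```

```text
time: 23.42
ee_pos: [0.5379, -0.2158, 0.0645]
tcp_rot: [180.0, -0.0, 100.4]
wrist_force: [0.1, 4.3, 2.0]
opening: 0.0223
```

```bash
python3 -m inch '[[0,0,0.0005,0,0,0,1],[0,0,0.001,0,0,0,1],[0,0,0.0015,0,0,0,1],[0,0,0.002,0,0,0,1],[0,0,0.002,0,0,0,1]]' 100
```

```text
time: 23.83
ee_pos: [0.5381, -0.216, 0.0634]
tcp_rot: [179.9, 0.0, 100.4]
wrist_force: [-0.8, 5.1, 7.5]
opening: 0.0222
```

```bash
python3 -m inch '[[0,0,0.0005,0,0,0,1],[0,0,0.001,0,0,0,1],[0,0,0.0015,0,0,0,1],[0,0,0.0015,0,0,0,1],[0,0,0.0015,0,0,0,1]]'; python3 -m inch '[[0,0,0.0005,0,0,0,1],[0,0,0.001,0,0,0,1],[0,0,0.001,0,0,0,1],[0,0,0.001,0,0,0,1]]'
```

```text
time: 24.25
ee_pos: [0.5383, -0.2162, 0.0628]
tcp_rot: [179.9, 0.1, 100.4]
wrist_force: [-3.4, 4.6, 13.6]
opening: 0.0213
time: 24.58
ee_pos: [0.5385, -0.2163, 0.0626]
tcp_rot: [179.8, 0.1, 100.4]
wrist_force: [-4.9, 4.8, 18.8]
opening: 0.0213
```

```bash
python3 -m inch '[[0,0,0,0,0,0,0.5],[0,0,-0.001,0,0,0,0],[0,0,-0.001,0,0,0,0],[0,0,-0.001,0,0,0,0],[0,0,-0.001,0,0,0,0],[0,0,-0.001,0,0,0,0],[0,0,-0.01,0,0,0,0],[0,0,-0.03,0,0,0,0],[0,0,-0.06,0,0,0,0],[0,0,-0.1,0,0,0,0],[0,0,-0.14,0,0,0,0],[0,0,-0.14,0,0,0,0]]'
cat > fin.py <<'E'
from h import *
import sys
q,e=snap('side'); b=cv2.resize(q[195:280,285:370],(400,400),interpolation=2)
p,e=snap('top'); a=cv2.resize(p[180:250,315:385],(400,400),interpolation=2)
cv2.imwrite('pics/%s.png'%sys.argv[1],np.hstack([a,b])[...,::-1])
for n in('side','top'):
    W,_=world(n); L=(W-FC)@FR.as_matrix(); near=abs(L[...,0])<.03
    def rng(m,lab):
        a=L[m]; 
        if len(a)>5: print(n,lab,len(a),(np.percentile(a,[3,50,97],axis=0)*1000).round(1).tolist())
    Y=L[...,1];Z=L[...,2]
    rng(near&(Y>0)&(Y<.04)&(Z>.048)&(Z<.07),'holder grip top (x0,y18.75,z56)')
    rng(near&(Y>-.028)&(Y<-.008)&(Z>.050)&(Z<.066),'spacer fin top (y-19.25,z58)')
    rng(near&(Y>-.06)&(Y<-.028)&(Z>.074)&(Z<.1),'wedge tab top (y-36.75,z84)')
    rng(near&(Y>-.055)&(Y<-.03)&(Z>.049)&(Z<.071),'wedge back above block (y-43.75)')
    rng(near&(Y>-.01)&(Y<.05)&(Z>.025)&(Z<.036),'holder top z30')
E
python3 fin.py f1; python3 -c "
from h import *
delta([.4,-.1,.25],FR)"
```

```text
time: 25.58
ee_pos: [0.5396, -0.2167, 0.2092]
tcp_rot: [179.4, 0.3, 100.4]
wrist_force: [1.1, -0.2, 1.1]
opening: 0.0851
side holder grip top (x0,y18.75,z56) 80 [[-12.1, 4.9, 48.6], [-1.8, 13.7, 54.5], [10.9, 28.1, 56.5]]
side spacer fin top (y-19.25,z58) 13 [[-11.3, -23.2, 51.7], [-9.1, -19.7, 55.9], [-5.1, -13.7, 58.5]]
side wedge tab top (y-36.75,z84) 71 [[-10.7, -44.7, 74.6], [-0.8, -42.0, 80.7], [12.4, -31.8, 84.5]]
side wedge back above block (y-43.75) 146 [[-18.8, -46.5, 49.3], [-3.3, -42.5, 57.3], [19.3, -32.6, 70.5]]
side holder top z30 114 [[-24.0, -8.6, 25.3], [-14.5, 13.7, 29.1], [-1.7, 44.9, 34.6]]
top holder grip top (x0,y18.75,z56) 84 [[-12.3, 8.3, 50.7], [-2.1, 19.8, 55.4], [9.9, 31.1, 59.6]]
top spacer fin top (y-19.25,z58) 47 [[-10.3, -27.6, 52.4], [1.7, -19.1, 56.1], [16.8, -13.8, 59.3]]
top wedge tab top (y-36.75,z84) 7 [[4.8, -34.3, 76.2], [10.1, -31.6, 83.0], [12.1, -29.6, 85.3]]
top wedge back above block (y-43.75) 9 [[7.2, -45.8, 50.6], [17.1, -32.2, 57.5], [24.2, -30.5, 64.3]]
top holder top z30 260 [[-27.2, -8.6, 25.3], [-3.4, 22.4, 29.2], [27.5, 46.6, 33.9]]
t 25.68 ee [ 0.5386 -0.2162  0.2025] [1.7979e+02 1.0000e-01 1.0044e+02] F [ 0.9 -0.  -0.7] op 0.0856
 ROW [0.1393, -0.115, -0.0481] [0.0037, 0.0017, 0.0146]
```

View pics/f1.png

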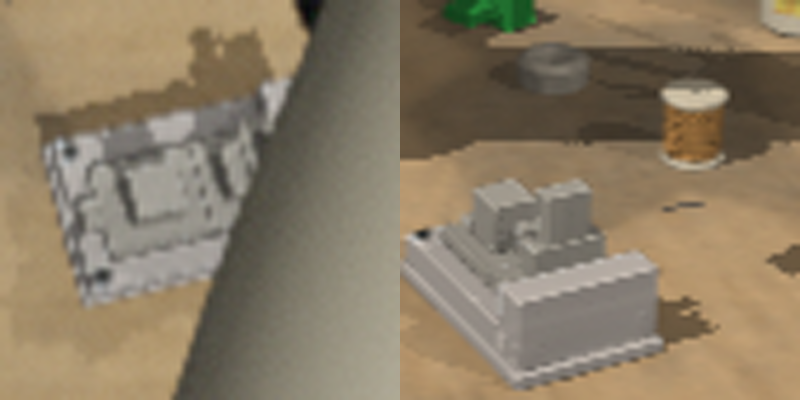

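Holder with its lug in the notch (top crop (100,180)), then spacer and wedge in line, with the arm free. I'll clear the view for one last check.

```bash
python3 -m inch '[[0,0,-0.04,0,0,0,0],[0,0,-0.05,0,0,0,0],[-0.18,-0.28,-0.05,0,0,0,0],[-0.18,-0.28,-0.05,0,0,0,0],[-0.18,-0.28,-0.05,0,0,0,0],[-0.18,-0.28,-0.05,0,0,0,0],[-0.18,-0.28,-0.05,0,0,0,0],[-0.18,-0.28,-0.05,0,0,0,0],[-0.18,-0.28,-0.05,0,0,0,0],[-0.18,-0.28,-0.05,0,0,0,0],[-0.18,-0.28,-0.05,0,0,0,0],[-0.18,-0.28,-0.05,0,0,0,0]]'; python3 -m inch '[[0,0,0,0,0,0,0],[0,0,0,0,0,0,0],[0,0,0,0,0,0,0]]'
python3 fin.py f2
```

```text
time: 26.68
ee_pos: [0.293, -0.4446, 0.2484]
tcp_rot: [-180.0, -0.2, 100.2]
wrist_force: [0.6, 0.1, 0.1]
opening: 0.0853
time: 26.93
ee_pos: [0.2959, -0.4428, 0.2495]
tcp_rot: [180.0, -0.1, 100.5]
wrist_force: [0.4, 0.3, 0.1]
opening: 0.0855
side holder grip top (x0,y18.75,z56) 83 [[-12.1, 4.5, 48.6], [-1.5, 12.3, 54.1], [11.2, 28.8, 57.0]]
side spacer fin top (y-19.25,z58) 12 [[-11.8, -24.8, 54.2], [-10.1, -21.0, 56.9], [-5.4, -14.6, 59.0]]
side wedge tab top (y-36.75,z84) 69 [[-11.0, -45.5, 74.4], [-0.6, -41.5, 80.9], [11.8, -32.3, 84.7]]
side wedge back above block (y-43.75) 140 [[-18.8, -45.9, 49.7], [-2.2, -42.8, 57.6], [18.8, -32.4, 69.4]]
side holder top z30 110 [[-22.2, -9.4, 26.1], [-13.8, 13.2, 29.3], [-1.6, 48.4, 34.3]]
top holder grip top (x0,y18.75,z56) 84 [[-12.4, 8.3, 51.0], [-1.3, 19.6, 54.9], [10.3, 31.1, 59.3]]
top spacer fin top (y-19.25,z58) 63 [[-17.4, -27.7, 52.0], [-1.0, -21.3, 56.8], [14.8, -13.4, 62.0]]
top wedge tab top (y-36.75,z84) 51 [[-11.4, -41.7, 74.5], [-0.3, -34.6, 83.3], [11.6, -30.2, 86.5]]
top wedge back above block (y-43.75) 44 [[-20.3, -54.1, 49.7], [-11.1, -34.1, 56.7], [19.9, -30.1, 67.8]]
top holder top z30 263 [[-27.2, -8.9, 25.3], [-3.8, 23.3, 29.2], [25.7, 47.6, 34.3]]
```

View pics/f2.png

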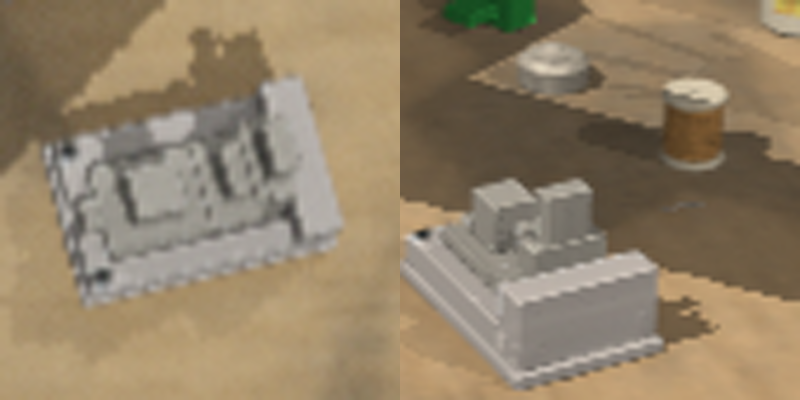

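The top view shows the lug in the notch (95,175), then the holder, spacer and wedge square in a row with the wedge against the block. The heights and positions agree with the spec, so I'm handing in.

```bash
python3 -c "
from workcell import order
print(order.job_done())"
```

```text
the job is handed in; nothing more can be done
None
```

The frame is made up and the job is handed in; robot time was about 27 s. The lugged holder is seated with its lug in the notch, the spacer is beside it, and the wedge is driven down against the tall end block.

**Row tight:** The holder and spacer each met firm resistance when pushed toward the notched end (8 N and 12 N). The wedge then jammed at about 19 N, a little over the 5–15 N you gave. Its foot was then about 6 mm above the pocket floor.

**Final check:** With the arm clear, I measured each part in the camera images:

| Part | Measured | Expected |
|---|---|---|
| Holder grip, y along frame | about 19.7 mm | 18.75 mm |
| Spacer fin, y along frame | about −20 mm (scattered) | −19.25 mm |
| Wedge tab top, height | 83–85 mm | 84 mm |

- **Disagreements:** Side-camera positions differ from these by a few millimetres, partly because it sees front faces as well as tops. Before it went in, the wedge measured about 2° tilted and 1.5° turned in the hand, within noise. I trimmed its turn by about 1°, and the final view shows it flush.
- **Left alone:** I handled only the lugged holder, the spacer and the wedge. The spare holder was still in the rack after the spacer was taken. The spool and anvil look undisturbed in the last view, though I did not re-measure them.

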